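Clamp the flanged bush on the vacuum plate

ROBOT

A 6-joint arm with a two-finger parallel gripper is mounted at the origin on the work surface. World frame = base frame: x ahead of the robot, y to its left, z up, the work surface at z = 0. Lengths are in m, angles in rad, forces in N, time in s.
With the tool pointing down it reaches from about 0.4 to 0.825 m from the base axis. Payload 7 kg.
Tool frame: the origin (TCP) lies midway between the tips of the shut fingers; the grasp point (between the pads) lies 19 mm behind it (grasp_offset is the distance from the TCP to the grasp point, in m); z points along the fingers, y is the line along which they close (so a half turn about z gives the same grasp; the last joint's range is limited). The gripper opens to 88 mm and grips with 3 to 60 N. Pads are 19 mm wide; open, the fingers measure 130 mm over their backs; the gripper's body (78 mm by 193 mm) begins 47 mm behind the grasp point.
Start: joints at [0.288, 0.359, 0.012, 0, -1.224, -0.288], TCP at [0.675, -0, 0.227] pointing down, gripper open.
Joint ranges: [-3.07, 3.07], [-1.43, 2.12], [-1.02, 1.25], [-3.03, 1.67], [-3.05, -0], [-3.03, 3.03]. Speed limits (rad/s): [2.39, 2.39, 3.01, 3.14, 3.14, 3.14].

INTERFACE

Orientations are given as a unit quaternion [w, x, y, z].
In Python, from rig import * gives the robot as it stands.
- The arm moves only by the tool carry_out, never from a script. Its argument "motion" is a list of rows, each a list of 7 numbers: the shift along the tool's x, y, z in units of 40 mm (1.0 is 40 mm), then the turn, a rotation vector about the tool's x, y, z in units of 6 degrees (1.0 is 6 degrees), then the opening in per cent of the stroke, from 0 (shut) to 100 (fully open). In form: [[dx, dy, dz, wx, wy, wz, hand], ...]. A call has 1 to 20 rows; each row is the pose to reach, as a shift and turn from the pose commanded when the call began, along the tool's axes at that moment; what a row does not reach only later rows make up. A row lasts 1/10 s, in which the tool goes at most 50 mm and 8.59 degrees, less where a joint would pass 70% of its speed; a pose out of reach is approached as far as the arm can. A call with a gripper value outside its range is refused whole. The fingers move at their own pace and stop on an object; "squeeze" is the grip in N (left out, the last holds). Time passes only in rows, so rows that repeat a pose let the fingers close. It gives the time, the measured TCP pose, the force, the opening and the grip force at its end, in the units of the state.
- state(): the state, without advancing time (a new reading comes with each control period).
- grab_frame(name): name is "scene" or "side" or "wrist"; returns the picture (480x640x3 uint8, blue, green, red); there is no depth.
- camera_params(name): a dict with "K" (3x3 intrinsics, pixels), "R" (3x3) and "t" (3): a world point X has camera coordinates R X + t; the wrist camera has in their place "mount" (4x4, takes a point from camera to tool coordinates, whose origin is the TCP and whose axes are the flange's). Camera axes: x right, y down, z forward; pixel columns grow to the right and rows downward; lengths in m; the calibration is good to about 2 mm. A picture is of the moment at which its call begins: read the wrist's pose just before it. camera_params takes no time and is no camera call.
- sign_off(): hands the job in; it is judged then, once.
Trained networks look in the newest picture that a camera, given by its name, has taken for a name from the list of things; names that differ only in an ending like _2 or _b are one class to them, and where a whole thing is asked for, a point or a joint stands for the part that bears it (a point fixed in the world has none). Each returns a list of dicts, best first, with "conf" (0 to 1); they miss things now and then, are a little off and sometimes report something else, mostly with a low value. They report only what shows in the picture. A call takes as long as a camera call. They do not tell look-alikes from the thing itself.
- search_frame(camera, query): "extent" ([left, top, right, bottom] in pixels, round what is visible of it).
- silhouettes(camera, query): "mask" (480x640 bool, what is visible of it) and "extent" ([left, top, right, bottom] in pixels, round what is visible of it).
- spot_point(camera, query): "location" ([column, row] in pixels: a listed point, or the origin of a listed thing).
The state is a dict: "clock": time; "joint_pos": joint angles; "joint_velocities": joint speeds; "joint_torque": joint torques, N m; "tcp_pos": TCP position; "orientation": TCP orientation; "contact_force": force on the tool from outside, world axes, zero at the start; "ft_torque": the same for the moment, N m; "finger_gap": finger opening in m; "gripper_force": force on a finger pad.
Only numpy, scipy, OpenCV 4.12 (cv2) and the standard library are available. Lean on these libraries where they do the work, as an engineer would, in place of code of your own. Each camera call takes 0.05 s, during which the arm holds its last target. There are 200 camera calls.

TASK

One of the three blue-lidded cases holds the flanged steel bush: open cases until you find it, and set it down gently, flange down, in the middle of the round vacuum plate so that it covers the suction groove. Then open the yellow vacuum cock: press its spring-loaded safety handle down until you feel it bottom, without crushing the seal under it, turn it a quarter turn anticlockwise to its stop and let it spring up, locked open. Leave the blue air cock shut and the other things where they are.

Things in the scene. Friction and masses are not known exactly. Their poses are not given: they have to be found in the camera images.
- station: Measuring station, fixed: grey granite base 200 (x) x 360 (y) x 25 mm with the vacuum plate, a comparator stand (22 mm column, 205 mm high, 45 mm to +x of the origin, its dial swung away to +x), a manifold rail along the +x edge, and a cock 125 mm to either side (+y, -y) of the origin. Origin: centre of the underside, z up, -x towards the robot.
- port (a point): Centre of the top face of the round aluminium vacuum plate (76 mm in diameter, 15 mm thick, top face 40 mm above the bench, 45 mm to -x of the station's origin). The dark ring round it is the suction groove, 17 mm in outer diameter. z up.
- bush: Flanged steel bush, loose, 80 to 130 g: round flange 34 mm in diameter, 6 mm thick, and on it a round spigot 18 mm in diameter; 34 mm high in all. It stands flange down on the floor of one of the three closed cases. Origin: centre of the flange's underside; z up through the spigot.
- vacuum_cock: Body of the vacuum cock (yellow handle): steel block 40 mm square, 38 mm high, with pipe stubs and a round collar, fixed on the granite base at one or other side of the plate. Origin: centre of its underside, 25 mm above the bench; z up, x along its pipe.
- vacuum_wing (a point): Middle of the top of the yellow handle's wing, a bar 50 mm long (this point's y), 12 mm thick (x), 27 mm high, on a round skirt 52 mm across that turns and sinks with it. With the handle up, the wing's top is 130 mm and the skirt's upper face 103 mm above the bench. Shut: wing across the pipe; open: along it. A black line marks its +y end.
- vacuum_turn (a joint): Turn of the yellow handle, anticlockwise from above, rad: 0 at the shut stop, 1.571 at the hard open stop. Notches lock it: with the handle up it moves only between 0 and about 0.1, or 1.48 and 1.571. Starts between 0 and 0.06. Turning takes 0.1 to 0.3 N m; forced hard against a notch it gives a little but does not pass.
- vacuum_push (a joint): How far the yellow handle is pressed down, m: 0 up. Its spring pushes up with 5 N at first, 6 to 10 N when it bottoms on its seal. That depth is unknown, 0.005 to 0.019; the handle is free to turn from 0.0015 short of it. Once out of its notch it stays down by itself; at the notch at either end, let go, it springs up to 0.
- vacuum_seat (a joint): How far the seal under the yellow handle is squeezed, m: 0 until the handle has bottomed and is pressed with more than about 14 N; 0.0005 at 21 N; 0.001 at 28 N, which crushes it.
- air_cock: Body of the air cock, alike but with a blue handle, on the other side of the plate. To be left shut.
- air_turn (a joint): Turn of the blue handle, as for the yellow one; it starts between 0 and 0.06 and stays shut.
- case_1: Instrument case 1: cream box 86 x 86 x 46 mm, walls and floor 4 mm, under a blue hinged lid; fixed to the bench. The three cases look alike; any may hold the bush. Origin: centre of its underside, z up. In this frame, in mm: hinge line along y through (43, 0, 46.5); top of the closed lid's knob at (-29, 0, 76.5).
- lid_1 (a joint): Blue lid of case 1, 80 g, 6 mm thick: 0 closed, grows as its front edge swings up and back over the hinge, 2.0 at the end. Stiff hinge: it stays where it is left; from about 1.7 the case is free from above. A black knob stands on it near the front edge: 24 mm high, head 18 mm in diameter and 10 mm high on a neck 10 mm thick.
- case_2: Instrument case 2: cream box 86 x 86 x 46 mm, walls and floor 4 mm, under a blue hinged lid; fixed to the bench. The three cases look alike; any may hold the bush. Origin: centre of its underside, z up. In this frame, in mm: hinge line along y through (43, 0, 46.5); top of the closed lid's knob at (-29, 0, 76.5).
- lid_2 (a joint): Blue lid of case 2, 80 g, 6 mm thick: 0 closed, grows as its front edge swings up and back over the hinge, 2.0 at the end. Stiff hinge: it stays where it is left; from about 1.7 the case is free from above. A black knob stands on it near the front edge: 24 mm high, head 18 mm in diameter and 10 mm high on a neck 10 mm thick.
- case_3: Instrument case 3: cream box 86 x 86 x 46 mm, walls and floor 4 mm, under a blue hinged lid; fixed to the bench. The three cases look alike; any may hold the bush. Origin: centre of its underside, z up. In this frame, in mm: hinge line along y through (43, 0, 46.5); top of the closed lid's knob at (-29, 0, 76.5).
- lid_3 (a joint): Blue lid of case 3, 80 g, 6 mm thick: 0 closed, grows as its front edge swings up and back over the hinge, 2.0 at the end. Stiff hinge: it stays where it is left; from about 1.7 the case is free from above. A black knob stands on it near the front edge: 24 mm high, head 18 mm in diameter and 10 mm high on a neck 10 mm thick.
- ring_gauge: Brass ring gauge, 36 mm across, 12 mm high, lying in one of the cases. Not the wanted part. Bystander: leave it where it is.
- gauge_block: Steel gauge block 35 x 9 x 25 mm standing on the granite base between the column and the cock on the +y side. Bystander: leave it where it is.
- screwdriver: Small screwdriver, red handle, 150 mm long, on the bench in front of the station. Bystander: leave it where it is.
- calliper: Digital calliper, 210 mm long, lying behind the cases. Bystander: leave it where it is.
- wash_bottle: White plastic bottle, 52 mm in diameter, 130 mm high, between and behind cases and station. Bystander: leave it where it is.
- grease_jar: Small amber jar, 44 mm in diameter, 42 mm high, in front of the station. Bystander: leave it where it is.
- pen: Dark pen, 130 mm long, on the bench in front of the cases. Bystander: leave it where it is.
Things that resemble listed ones, but are neither listed nor needed, are in the scene too. What is shaped like the case_1 but pink or turquoise is not meant.

How it is judged:
On the way, in this order (a step that is already met when the one before it is completed fails the run):
1. the bush stands on the vacuum plate, let go, flange down and covering the groove (horizontal distance between bush and port below 0.008 m and z of bush in the frame of port between -0.003 and 0.003 m and angle between bush's own z axis and vertical below 0.06 rad and linear speed of bush below 0.02 m/s and contact force between the fingers and bush below 0.05 N), for 0.2 s.
2. the yellow vacuum cock is turned to its open stop and has sprung up, locked (value of joint vacuum_turn above 1.45 rad and value of joint vacuum_push below 0.0015 m and horizontal distance between bush and port below 0.008 m and z of bush in the frame of port between -0.003 and 0.003 m and angle between bush's own z axis and vertical below 0.06 rad and linear speed of bush below 0.02 m/s), for 0.2 s.
At the end, for the whole second after the job is handed in: The bush rests upright, flange down, on the vacuum plate, its centre within 8 mm of the port's; the yellow handle is within 0.12 rad of its open stop and up (within 1.5 mm); the blue handle is still shut; the robot has let go (all of step 2 and value of joint air_turn below 0.15 rad); the robot touches nothing.
It fails at once if the blue air cock is opened (value of joint air_turn above 0.2 rad).
It fails at once if the bush is dropped or thrown (falls freely by more than about 10 mm) (contact force between the fingers and bush below 0.02 N and linear speed of bush above 0.45 m/s).
It fails at once if the seal of the vacuum cock is crushed (its handle is pressed down, bottomed, with more than 28 N) (value of joint vacuum_seat above 0.001 m).
It fails at once if a bystander is shifted by more than 30 mm (distance of any of ring_gauge, gauge_block, screwdriver, calliper, wash_bottle, grease_jar, pen from where it was at the start of the episode above 0.03 m).
It also fails if it takes over 64 s, if anything falls off the work surface, if the arm or the gripper's body presses on something with over 40 N, if the wrist force passes 120 N, or if a joint passes its speed limit or range.

## Working session

There is one attempt and no reset: what is moved stays moved. The work goes in short steps, Python scripts to look and compute and a tool call to move; the robot and the scene stay as the last step left them, time stands still between calls to the robot, and variables do not carry over. Pictures are saved under pics/ and viewed, at most 10 in all, crops included, and the job is handed in when it is done.

Besides the shell and the picture viewer there is one more tool, called after ">>>" by a JSON object that holds its "method" and its "body". carry_out: Moves the arm, as the interface text tells. Its arguments: {"type":"object","properties":{"motion":{"type":"array","items":{"type":"array","items":{"type":"number"}}},"squeeze":{"type":"number"}},"required":["motion"]}

```bash
mkdir -p pics; python3 - <<'E'
from rig import *
import cv2,numpy as np
for c in ["scene","side"]:
    im=grab_frame(c); cv2.imwrite(f"pics/{c}0.png",im)
    p=camera_params(c); print(c,np.round(p["K"],1).tolist(),np.round(p["R"],3).tolist(),np.round(p["t"],3).tolist())
    for q in ["case_1","port","vacuum_wing","vacuum_cock","air_cock","station"]:
        print(q,[(np.round(d["location"],1).tolist(),round(d["conf"],2)) for d in spot_point(c,q)])
s=state();print(s["clock"],s["tcp_pos"],s["orientation"],s["contact_force"],s["finger_gap"])
print(camera_params("wrist"))
E
```

```text
scene [[588.4, 0.0, 327.8], [0.0, 588.4, 239.6], [0.0, 0.0, 1.0]] [[-0.864, 0.504, 0.005], [0.408, 0.704, -0.581], [-0.296, -0.5, -0.814]] [0.426, -0.086, 1.521]
case_1 [([301.6, 242.1], 0.94), ([490.6, 322.7], 0.82), ([265.9, 214.9], 0.48)]
port [([351.8, 362.2], 0.93)]
vacuum_wing [([310.2, 299.7], 0.91)]
vacuum_cock [([313.6, 322.0], 0.73)]
air_cock [([357.8, 429.3], 0.72)]
station [([333.5, 377.4], 0.79), ([357.5, 429.4], 0.26)]
side [[433.2, 0.0, 312.5], [0.0, 433.2, 242.3], [0.0, 0.0, 1.0]] [[0.807, -0.59, -0.025], [-0.345, -0.436, -0.831], [0.479, 0.679, -0.556]] [-0.399, 0.227, 0.766]
case_1 [([343.6, 399.2], 0.94), ([406.9, 326.9], 0.8), ([445.8, 390.0], 0.79), ([154.1, 259.4], 0.74), ([251.1, 454.8], 0.72), ([351.5, 303.1], 0.65)]
port [([280.1, 208.6], 0.66), ([272.6, 291.1], 0.21)]
vacuum_wing [([307.4, 326.6], 0.71), ([321.1, 195.1], 0.54)]
vacuum_cock [([324.3, 232.3], 0.89)]
air_cock [([280.8, 192.6], 0.81)]
station [([299.8, 219.4], 0.63)]
0.7 [ 6.74968940e-01 -2.95167296e-05  2.26609580e-01] [ 3.30813141e-05 -7.07100882e-01  7.07112679e-01 -5.48648067e-06] [ 0.6534642   0.44159177 -0.2880376 ] 0.08772346720768194
{'K': array([[339.45125364,   0.        , 314.14246363],
       [  0.        , 339.45125364, 238.56900345],
       [  0.        ,   0.        ,   1.        ]]), 'mount': array([[-3.54755382e-04, -9.57232517e-01, -2.89319517e-01,
         7.71273720e-02],
       [ 9.99999641e-01, -5.62166472e-04,  6.33793302e-04,
         4.08384520e-04],
       [-7.69333289e-04, -2.89319189e-01,  9.57232373e-01,
        -1.58235533e-01],
       [ 0.00000000e+00,  0.00000000e+00,  0.00000000e+00,
         1.00000000e+00]])}
```

View pics/scene0.png

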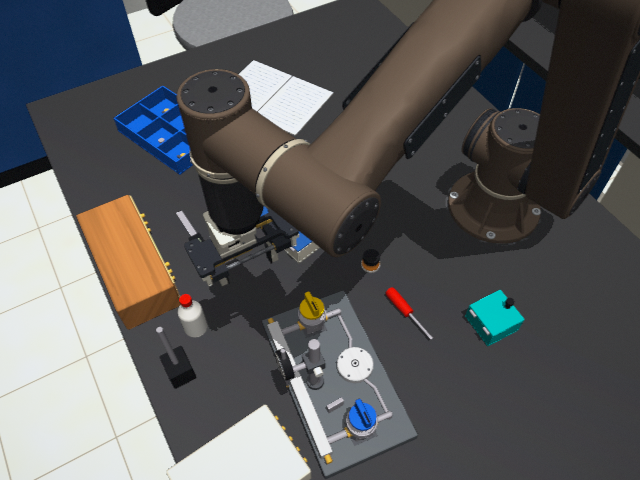

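View pics/side0.png

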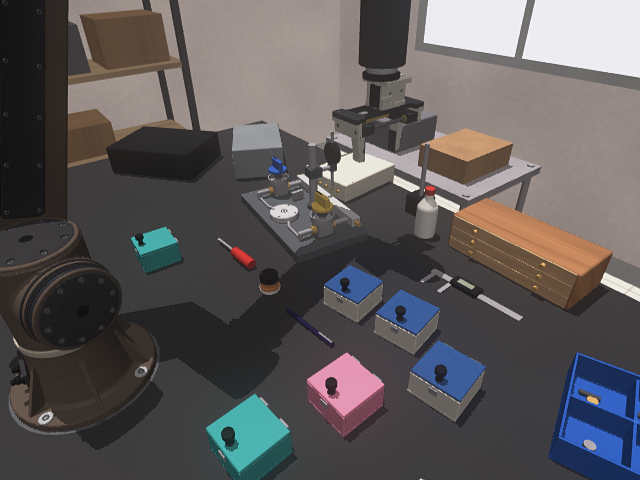

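Side view: three cream cases with blue lids at about (352,290), (407,320) and (447,380). These are cases 1-3; the pink one (345,392) and the turquoise ones (155,248) and (250,440) are look-alikes. The scene view shows the plate at (355,364), the yellow cock at (312,308), the blue cock at (361,417), and the gauge block at (335,404). The cases are partly hidden by the arm there. Next I get the geometry from the blue lids and the station.

```bash
cat > h.py <<'E'
from rig import *
import cv2,numpy as np
from scipy.spatial.transform import Rotation as Ro
def quat(q): return Ro.from_quat([q[1],q[2],q[3],q[0]]).as_matrix()
def cam(name,s=None):
    p=camera_params(name)
    if name!="wrist": return p["K"],p["R"],p["t"]
    s=s or state(); R=quat(s["orientation"]); M=p["mount"]
    Rc=R@M[:3,:3]; c=R@M[:3,3]+s["tcp_pos"]
    return p["K"],Rc.T,-Rc.T@c
def toplane(C,px,z):
    K,R,t=C; px=np.atleast_2d(px).astype(float)
    d=np.c_[px,np.ones(len(px))]@np.linalg.inv(K).T@R; c=-R.T@t
    return c+d*((z-c[2])/d[:,2])[:,None]
def proj(C,X):
    K,R,t=C; u=(np.atleast_2d(X)@R.T+t)@K.T; return u[:,:2]/u[:,2:]
def down(yaw,tilt=0): # tool z down, tool y axis at angle yaw in the plane
    y=np.array([np.cos(yaw),np.sin(yaw),0]); z=np.array([0,0,-1.]); x=np.cross(y,z)
    return np.c_[x,y,z]
def row(pos,Rt=None,s=None):
    s=s or state(); R=quat(s["orientation"]); d=R.T@(np.array(pos)-s["tcp_pos"])/0.04
    w=np.zeros(3) if Rt is None else Ro.from_matrix(R.T@Rt).as_rotvec()*180/np.pi/6
    return np.round(np.r_[d,w],3).tolist()
E
python3 - <<'E'
from h import *
for c in ["side"]:
    im=grab_frame(c); C=cam(c)
    hsv=cv2.cvtColor(im,cv2.COLOR_BGR2HSV)
    m=cv2.inRange(hsv,(100,120,50),(125,255,255)); m[:,520:]=0
    m=cv2.morphologyEx(m,cv2.MORPH_CLOSE,np.ones((9,9)))
    n,L,st,ce=cv2.connectedComponentsWithStats(m)
    for i in range(1,n):
        if st[i,4]<500: continue
        v=np.argwhere(L==i)[:,::-1]; W=toplane(C,v,0.0525)[:,:2]
        r=cv2.minAreaRect((W*1000).astype(np.float32)); print(c,ce[i].round(),np.round(r[0]),np.round(r[1]),round(r[2],1))
    # knob: dark pixels near
    for d in spot_point(c,"lid_1")+search_frame(c,"lid_1"): print({k:np.round(v,1) for k,v in d.items()})
    for k in [(345,280),(400,308),(440,368)]: print("knob",toplane(C,k,.0765).round(3))
C=cam("scene"); print("port",toplane(C,(354.5,363),.04).round(4), "net",toplane(C,(351.8,362.2),.04).round(4))
im=grab_frame("scene"); hsv=cv2.cvtColor(im,cv2.COLOR_BGR2HSV)
for nm,lo,hi in [("blue",(100,150,80),(125,255,255)),("yel",(18,150,80),(32,255,255))]:
    m=cv2.inRange(hsv,lo,hi); m[:280]=0; m[:, :295]=0; m[:,400:]=0
    v=np.argwhere(m)[:,::-1]; print(nm,v.mean(0), toplane(C,v.mean(0),.11).round(3))
cr=im[270:460,250:430]; cv2.imwrite("pics/st.png",cv2.resize(cr,None,fx=3,fy=3,interpolation=cv2.INTER_CUBIC))
E
```

```text
side [353. 283.] [ 486. -150.] [86. 87.] 12.1
side [408. 311.] [ 513. -273.] [87. 86.] 12.4
side [449. 370.] [ 465. -404.] [87. 85.] 10.7Traceback (most recent call last):
  File "<stdin>", line 13, in <module>
ValueError: it knows: air_cock, bush, calliper, case, gauge_block, grease_jar, pen, port, ring_gauge, screwdriver, station, vacuum_cock, vacuum_wing, wash_bottle
```

```bash
python3 - <<'E'
from h import *
C=cam("side")
for k in [(345,280),(400,308),(440,368)]: print("knob",toplane(C,k,.0765).round(3))
im=grab_frame("scene");C=cam("scene"); print("port",toplane(C,(354.5,363),.04).round(4), "net",toplane(C,(351.8,362.2),.04).round(4))
hsv=cv2.cvtColor(im,cv2.COLOR_BGR2HSV)
for nm,lo,hi in [("blue",(100,150,80),(125,255,255)),("yel",(18,150,80),(32,255,255))]:
    m=cv2.inRange(hsv,lo,hi); m[:280]=0; m[:, :295]=0; m[:,400:]=0
    v=np.argwhere(m)[:,::-1]; print(nm,v.mean(0), toplane(C,v.mean(0),.11).round(3))
# side view yellow/blue too
cr=im[270:460,250:430]; cv2.imwrite("pics/st.png",cv2.resize(cr,None,fx=3,fy=3,interpolation=cv2.INTER_CUBIC))
E
```

```text
knob [[ 0.46  -0.157  0.077]]
knob [[ 0.486 -0.277  0.077]]
knob [[ 0.438 -0.408  0.077]]
port [[0.5477 0.2024 0.04  ]] net [[0.5516 0.1981 0.04  ]]
blue [361.91580756 415.43642612] [[0.609 0.322 0.11 ]]
yel [313.25388601 327.87737478] [[0.599 0.12  0.11 ]]
```

View pics/st.png

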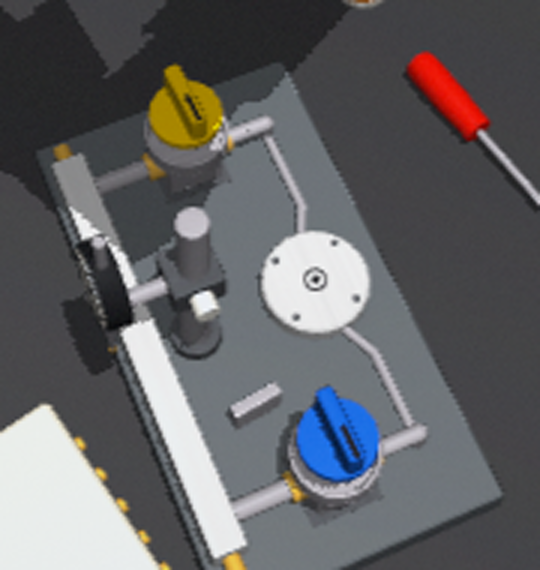

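The crop confirms the station: port at (355,363), yellow cock (313,308), blue cock (361,415). The cases have a yaw of about 12° with knobs toward the robot. First move: hover over knob 1 with the fingers along the hinge.

```bash
python3 - <<'E'
from h import *
print(row([.459,-.1565,.13],down(np.radians(102))))
E
```

```text
[3.912, 5.399, 2.414, 0.0, 0.0, 13.0]
```

>>> {"method": "carry_out", "body": {"motion": [[3.91,5.4,2.41,0,0,13,45],[3.91,5.4,2.41,0,0,13,45],[3.91,5.4,2.41,0,0,13,45],[3.91,5.4,2.41,0,0,13,45],[3.91,5.4,2.41,0,0,13,45],[3.91,5.4,2.41,0,0,13,45],[3.91,5.4,2.41,0,0,13,45],[3.91,5.4,2.41,0,0,13,45],[3.91,5.4,2.41,0,0,13,45],[3.91,5.4,2.41,0,0,13,45],[3.91,5.4,2.41,0,0,13,45],[3.91,5.4,2.41,0,0,13,45]]}}

```text
clock: 2.0
tcp_pos: [0.4591, -0.1563, 0.1302]
orientation: [0.0, -0.106, 0.994, 0.0]
contact_force: [0.2, -0.3, -0.2]
finger_gap: 0.0393
gripper_force: 0.0
```

```bash
cat >> h.py <<'E'
def arc(kx,ky,yaw,phis,dz=-.0095,s=None):
    for f in phis:
        c,sn=np.cos(f),np.sin(f); dx=72-72*c+25*sn; z=46.5+72*sn+25*c
        p=[kx+dx/1000*np.cos(yaw),ky+dx/1000*np.sin(yaw),z/1000+dz]
        print(round(f,2),row(p,down(yaw+np.pi/2),s)[:3])
E
python3 - <<'E'
from h import *
s=state(); im=grab_frame("wrist"); C=cam("wrist",s); cv2.imwrite("pics/w1.png",im)
print(s["clock"],s["tcp_pos"],s["contact_force"],proj(C,[.459,-.1565,.0765]))
E
```

```text
2.0 [ 0.45907313 -0.15634142  0.13022286] [ 0.21781275 -0.33492522 -0.19845302] [[311.87789231 259.51420803]]
```

View pics/w1.png

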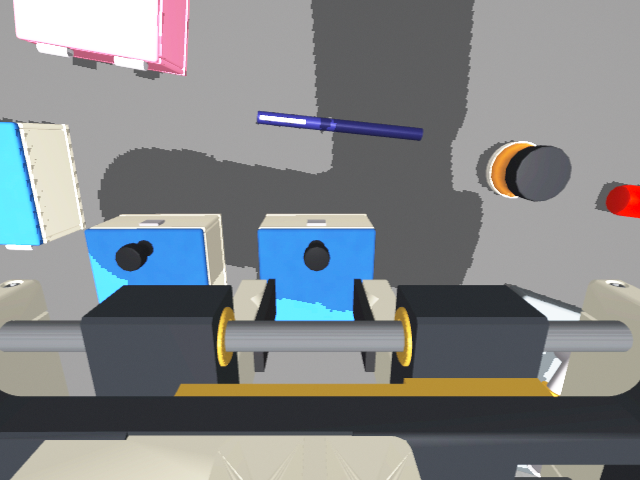

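The wrist picture shows knob 1 at (316,257), 4 px (about 2.5 mm along tool y) from the prediction. I shift by that, go down and grip.

>>> {"method": "carry_out", "body": {"motion": [[0,0.06,0.9,0,0,0,45],[0,0.06,1.7,0,0,0,45],[0,0.06,1.7,0,0,0,15],[0,0.06,1.7,0,0,0,10],[0,0.06,1.7,0,0,0,10],[0,0.06,1.7,0,0,0,10]], "squeeze": 15}}

```text
clock: 2.65
tcp_pos: [0.4599, -0.1546, 0.0639]
orientation: [0.001, -0.105, 0.994, -0.001]
contact_force: [0.4, -4.9, -0.3]
finger_gap: 0.0169
gripper_force: 15.0
```

```bash
python3 - <<'E'
from h import *
s=state(); print(s["tcp_pos"],s["finger_gap"],s["gripper_force"],s["contact_force"])
p=s["tcp_pos"];arc(p[0],p[1],np.radians(12),np.arange(0.15,1.96,.15),s=s)
E
```

```text
[ 0.45988386 -0.15462103  0.06386052] 0.016934978508288186 14.999949460616335 [ 0.40377409 -4.883801   -0.31526599]
0.15 [-0.114, -0.0, -0.215]
0.3 [-0.266, -0.001, -0.457]
0.45 [-0.453, -0.002, -0.673]
0.6 [-0.67, -0.002, -0.859]
0.75 [-0.912, -0.003, -1.01]
0.9 [-1.174, -0.003, -1.124]
1.05 [-1.45, -0.004, -1.197]
1.2 [-1.734, -0.004, -1.228]
1.35 [-2.019, -0.004, -1.216]
1.5 [-2.299, -0.005, -1.162]
1.65 [-2.568, -0.005, -1.067]
1.8 [-2.82, -0.005, -0.932]
1.95 [-3.049, -0.005, -0.761]
```

>>> {"method": "carry_out", "body": {"motion": [[-0.11,-0.03,-0.21,0,0,0,10],[-0.27,-0.03,-0.46,0,0,0,10],[-0.45,-0.03,-0.67,0,0,0,10],[-0.67,-0.03,-0.86,0,0,0,10],[-0.91,-0.03,-1.01,0,0,0,10],[-1.17,-0.03,-1.12,0,0,0,10]]}}

```text
clock: 3.25
tcp_pos: [0.5042, -0.1453, 0.1091]
orientation: [-0.0, -0.105, 0.995, 0.0]
contact_force: [-6.7, 4.1, 6.4]
finger_gap: 0.0173
gripper_force: 15.0
```

>>> {"method": "carry_out", "body": {"motion": [[-0.28,0,-0.07,0,0,0,10],[-0.56,0,-0.1,0,0,0,10],[-0.85,0,-0.09,0,0,0,10],[-1.13,0,-0.04,0,0,0,10],[-1.4,0,0.06,0,0,0,10],[-1.65,0,0.19,0,0,0,10],[-1.85,0,0.34,0,0,0,10],[-1.85,0,0.34,0,0,0,10]]}}

```text
clock: 4.05
tcp_pos: [0.5804, -0.1288, 0.095]
orientation: [0.002, -0.105, 0.994, 0.0]
contact_force: [2.0, 5.6, 3.3]
finger_gap: 0.0172
gripper_force: 15.0
```

>>> {"method": "carry_out", "body": {"motion": [[0,0,0,0,0,0,45],[0,0,0,0,0,0,45],[0,0,-1,0,0,0,45],[0,0,-2,0,0,0,45],[0,0,-2.6,0,0,0,45],[0,0,-2.6,0,0,0,45]]}}

```text
clock: 4.65
tcp_pos: [0.5792, -0.1306, 0.2025]
orientation: [0.004, -0.105, 0.994, -0.001]
contact_force: [-0.4, -0.7, 0.1]
finger_gap: 0.0392
gripper_force: 0.0
```

```bash
python3 - <<'E'
from h import *
s=state(); im=grab_frame("wrist"); C=cam("wrist",s); cv2.imwrite("pics/w2.png",im)
print(s["tcp_pos"],proj(C,[.486,-.15,.004]))
for q in ["bush","ring_gauge"]: print(q,spot_point("wrist",q),search_frame("wrist",q))
E
```

```text
[ 0.57915301 -0.13058443  0.20247739] [[313.64298631 117.0701971 ]]
bush [{'location': [320.7, 120.0], 'conf': 0.74}] [{'extent': [304.2, 102.9, 338.4, 137.0], 'conf': 0.57}, {'extent': [518.4, 257.9, 589.7, 314.0], 'conf': 0.35}]
ring_gauge [{'location': [54.7, 37.5], 'conf': 0.54}] [{'extent': [112.9, 58.9, 236.6, 169.2], 'conf': 0.52}]
```

View pics/w2.png

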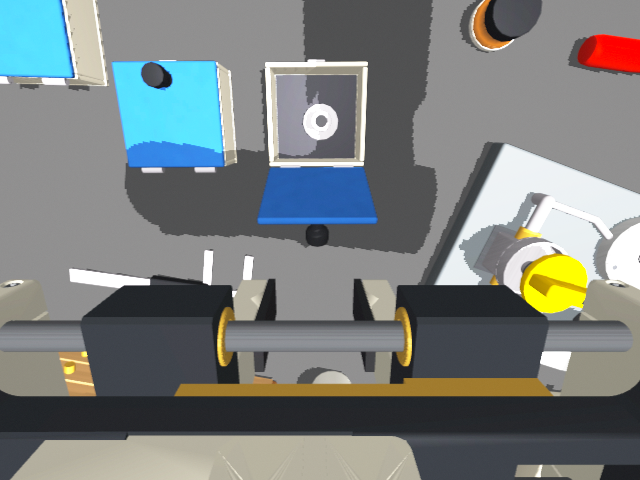

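The case 1 lid is open, with a grey round part at (320,121). Candidates are the bush (stepped, steel) and the ring gauge (brass, flat), so I enlarge it to tell which.

```bash
python3 - <<'E'
import cv2
im=cv2.imread("pics/w2.png"); cv2.imwrite("pics/c2.png",cv2.resize(im[60:170,260:375],None,fx=5,fy=5,interpolation=cv2.INTER_CUBIC))
print(im[112:131,321].tolist())
E
```

```text
[[255, 255, 255], [255, 255, 255], [255, 254, 255], [160, 155, 155], [134, 129, 130], [135, 130, 130], [132, 129, 129], [134, 130, 131], [133, 128, 130], [133, 128, 129], [134, 129, 130], [134, 128, 130], [133, 128, 129], [132, 127, 128], [133, 127, 131], [253, 252, 253], [255, 255, 255], [255, 255, 255], [255, 255, 255]]
```

View pics/c2.png

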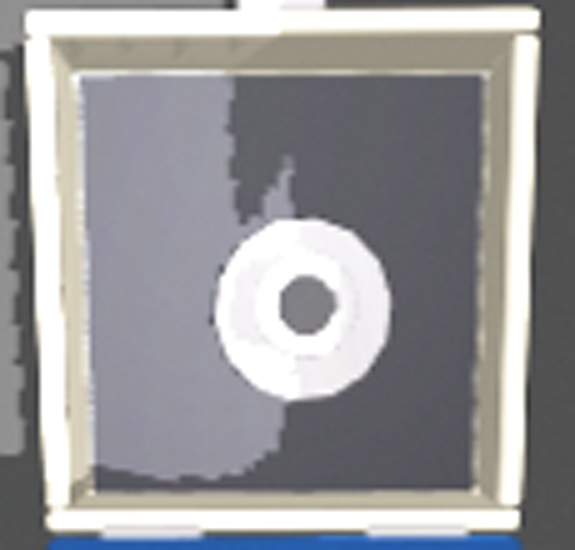

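The crop shows a concentric spigot on a wider flange in bright steel, so this is the bush. Now I locate it, along with the port and the station yaw.

```bash
python3 - <<'E'
from h import *
s=state(); C=cam("wrist",s)
print("flange",toplane(C,(320.6,122),.010)," spigot",toplane(C,(321.2,121),.038))
im=cv2.imread("pics/w2.png")
S=cam("scene")
a=toplane(S,(313.6,322),.025)[0];b=toplane(S,(357.8,429.3),.025)[0];print(a,b,np.linalg.norm(b-a),"yaw y",np.degrees(np.arctan2(*(b-a)[[1,0]])), (a+b)/2)
print("col",toplane(S,(313.7,344),.205),toplane(S,(313.7,344),.23), "port",toplane(S,(355,363),.04))
E
```

```text
flange [[ 0.48464287 -0.14186144  0.01      ]]  spigot [[ 0.48489769 -0.14178355  0.038     ]]
[0.57073551 0.0697804  0.025     ] [0.61167104 0.31913227 0.025     ] 0.2526896741028682 yaw y 80.67704399714397 [0.59120328 0.19445633 0.025     ]
col [[0.636482   0.19190938 0.205     ]] [[0.6420262  0.20246537 0.23      ]] port [[0.54681036 0.20295024 0.04      ]]
```

```bash
python3 - <<'E'
from h import *
s=state(); C=cam("wrist",s)
f=lambda L,z: toplane(C,np.array(L)/5+[260,60],z)[:,:2]
fl=f([(82,75),(482,75),(470,488),(95,490)],.004); ri=f([(53,35),(517,35),(500,510),(68,512)],.046)
for P in (fl,ri): print(P.round(4).tolist(), P.mean(0), np.linalg.norm(np.diff(P,axis=0),axis=1))
u=np.array([np.cos(np.radians(12)),np.sin(np.radians(12))]);v=np.array([-u[1],u[0]])
b=np.array([.4848,-.1418])
for P in (fl,ri): d=b-P.mean(0); print("offset in case x,y",d@u,d@v)
c=fl.mean(0)
print(row([*(c+(d@u)*u+.001*v),.12],down(np.radians(102))))
E
```

```text
[[0.4521, -0.1915], [0.4364, -0.1177], [0.5106, -0.1017], [0.5266, -0.1755]] [ 0.48141306 -0.14659492] [0.07540482 0.07585542 0.07552122]
[[0.4528, -0.1917], [0.4369, -0.1168], [0.5118, -0.1008], [0.5281, -0.1759]] [ 0.48238475 -0.14627338] [0.0765233  0.07660252 0.07686188]
offset in case x,y 0.004309848142800125 0.003985954445197546
offset in case x,y 0.0032925443726690134 0.0038734697051298647
[2.316, 0.116, 1.914, 0.004, -0.017, -0.002]
```

```bash
python3 - <<'E'
from h import *
print(row([.4875,-.1467,.11],down(np.radians(102))))
E
```

```text
[2.25, 0.056, 2.164, 0.004, -0.017, -0.002]
```

>>> {"method": "carry_out", "body": {"motion": [[1.2,0.06,0,0,0,0,36],[2.25,0.06,0,0,0,0,36],[2.25,0.06,1.1,0,0,0,36],[2.25,0.06,2.16,0,0,0,36],[2.25,0.06,2.16,0,0,0,36],[2.25,0.06,2.16,0,0,0,36]]}}

```text
clock: 5.5
tcp_pos: [0.4881, -0.1468, 0.1108]
orientation: [-0.001, -0.105, 0.994, -0.0]
contact_force: [0.3, -0.2, -0.1]
finger_gap: 0.0318
gripper_force: 0.0
```

```bash
python3 - <<'E'
from h import *
s=state(); im=grab_frame("wrist"); C=cam("wrist",s); cv2.imwrite("pics/w3.png",cv2.resize(im[160:320,220:420],None,fx=3.5,fy=3.5))
print(s["tcp_pos"],s["finger_gap"],proj(C,[[*s["tcp_pos"][:2],.038],[*s["tcp_pos"][:2],.01]]))
print(search_frame("wrist","bush"))
E
```

```text
[ 0.48808888 -0.14675881  0.11084571] 0.031818166554138945 [[312.28615894 250.68721714]
 [312.49700315 239.44187943]]
[{'extent': [297.8, 219.4, 339.0, 262.9], 'conf': 0.97}, {'extent': [501.3, 95.3, 596.2, 160.5], 'conf': 0.58}, {'extent': [501.8, 259.6, 593.0, 477.8], 'conf': 0.34}]
```

View pics/w3.png

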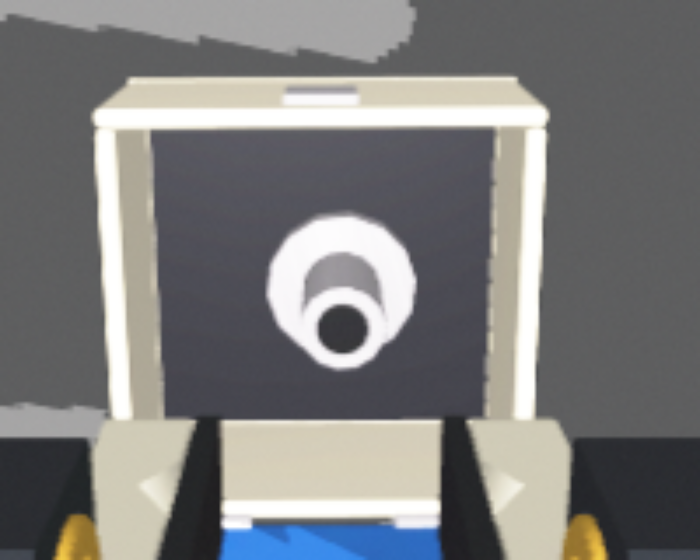

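The spigot is at about (318,254), the hand axis at about (315,251). I narrow the opening to clear the walls and go down.

>>> {"method": "carry_out", "body": {"motion": [[-0.03,0,0.8,0,0,0,31],[-0.03,0,1.5,0,0,0,31],[-0.03,0,1.9,0,0,0,31],[-0.03,0,2.22,0,0,0,31],[-0.03,0,2.22,0,0,0,31]], "squeeze": 20}}

```text
clock: 6.1
tcp_pos: [0.49, -0.1462, 0.0221]
orientation: [-0.0, -0.105, 0.995, -0.0]
contact_force: [0.1, 0.7, -0.2]
finger_gap: 0.0271
gripper_force: 0.0
```

>>> {"method": "carry_out", "body": {"motion": [[0,0,0,0,0,0,25],[0,0,0,0,0,0,20],[0,0,0,0,0,0,10],[0,0,0,0,0,0,10],[0,0,0,0,0,0,10]]}}

```text
clock: 6.6
tcp_pos: [0.4907, -0.1461, 0.0234]
orientation: [0.001, -0.105, 0.994, -0.0]
contact_force: [-1.1, 1.2, 6.4]
finger_gap: 0.0166
gripper_force: 20.0
```

>>> {"method": "carry_out", "body": {"motion": [[0,0,-0.3,0,0,0,10],[0,0,-1.0,0,0,0,10],[0,0,-2.1,0,0,0,10],[0,0,-3.2,0,0,0,10],[0,0,-4.4,0,0,0,10],[-0.4,1,-4.4,0,0,0,10],[-0.8,2.1,-4.4,0,0,0,10],[-1.25,3.2,-4.4,0,0,0,10],[-1.7,4.3,-4.4,0,0,0,10],[-2.1,5.4,-4.4,0,0,0,10],[-2.5,6.5,-4.4,0,0,0,10],[-2.9,7.5,-4.4,0,0,0,10],[-3.19,8.24,-4.4,0,0,0,10],[-3.19,8.24,-4.4,0,0,0,10],[-3.19,8.24,-4.4,0,0,0,10]]}}

```text
clock: 8.1
tcp_pos: [0.5453, 0.2031, 0.1984]
orientation: [-0.0, -0.105, 0.994, -0.0]
contact_force: [0.1, -0.6, -1.1]
finger_gap: 0.0161
gripper_force: 20.0
```

```bash
python3 - <<'E'
from h import *
s=state(); im=grab_frame("wrist"); C=cam("wrist",s); cv2.imwrite("pics/w4.png",im)
print(s["tcp_pos"],s["finger_gap"],proj(C,[.547,.2027,.04]), spot_point("wrist","port"))
im=grab_frame("scene");S=cam("scene"); print("scene bush",search_frame("scene","bush"),proj(S,[s["tcp_pos"]]))
E
```

```text
[0.54530106 0.20308935 0.1984091 ] 0.016119385373007954 [[312.04644849 223.37379336]] [{'location': [313.5, 219.9], 'conf': 0.93}]
scene bush [{'extent': [350.8, 331.9, 360.9, 339.7], 'conf': 0.58}] [[359.32757807 327.75853812]]
```

View pics/w4.png

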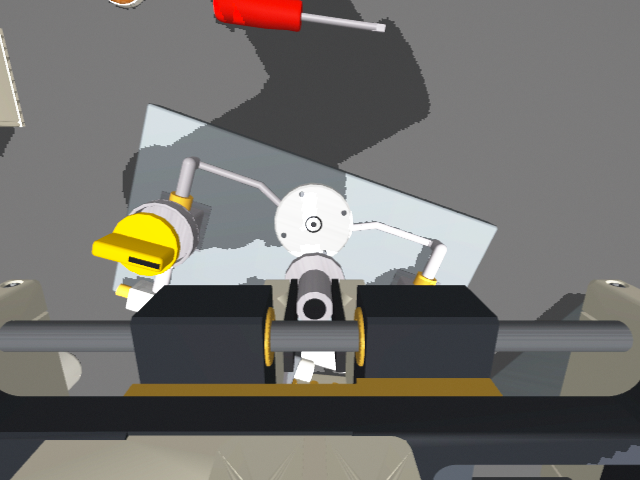

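The bush is held upright: spigot top at (315,308), flange above it near (314,265). The port is at (313,224). I compute the lateral correction.

```bash
python3 - <<'E'
from h import *
s=state(); C=cam("wrist",s); im=cv2.imread("pics/w4.png")
p=s["tcp_pos"]
b=toplane(C,(315,308),p[2]+.016)[0]; q=toplane(C,(313.3,224),.04)[0]
print(b-p,q-p, "tool",row(b,s=s)[:2],row(q,s=s)[:2], row([.547,.2027,.04])[:3])
g=cv2.cvtColor(im[180:340,260:370],cv2.COLOR_BGR2GRAY)
cv2.imwrite("pics/c4.png",cv2.resize(im[180:340,260:370],None,fx=3.6,fy=3.6,interpolation=cv2.INTER_CUBIC))
E
```

```text
[-0.00221356  0.00136829  0.016     ] [ 0.00222455  0.00100278 -0.15859541] tool [0.047, 0.045] [-0.059, 0.013] [-0.038, 0.019, 3.965]
```

View pics/c4.png

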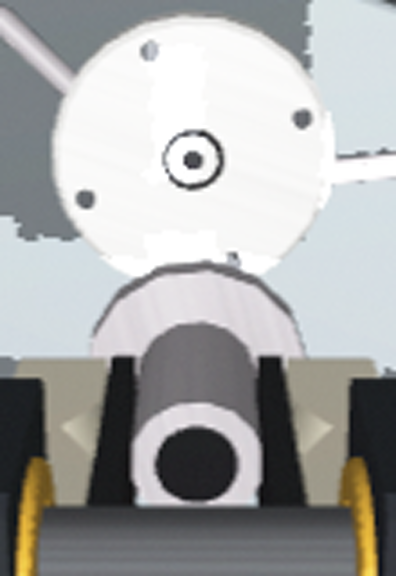

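>>> {"method": "carry_out", "body": {"motion": [[-0.1,-0.02,0.8,0,0,0,10],[-0.1,-0.02,1.6,0,0,0,10],[-0.1,-0.02,2.3,0,0,0,10],[-0.1,-0.02,2.8,0,0,0,10],[-0.1,-0.02,2.8,0,0,0,10],[-0.1,-0.02,2.8,0,0,0,10]]}}

```text
clock: 8.9
tcp_pos: [0.5503, 0.2022, 0.0868]
orientation: [0.0, -0.104, 0.995, -0.0]
contact_force: [-0.2, -0.2, -0.8]
finger_gap: 0.0163
gripper_force: 20.0
```

```bash
python3 - <<'E'
from h import *
s=state(); im=grab_frame("wrist"); C=cam("wrist",s); print(s["tcp_pos"],s["contact_force"],s["orientation"])
W=cv2.resize(im[200:330,240:390],None,fx=4,fy=4,interpolation=cv2.INTER_CUBIC); cv2.imwrite("pics/c5.png",W)
print(row([.547,.2027,.04])[:3])
# plate outline: fit ellipse of white pixels in grid: project plate circle for ref
a=np.linspace(0,2*np.pi,9)[:-1]
print(proj(C,[.547,.2027,.04]).round(1))
for cm in ("scene","side"):
    grab_frame(cm); print(cm,[(d["extent"],d["conf"]) for d in search_frame(cm,"bush")[:2]], proj(cam(cm),[.547,.2027,.04]))
E
```

```text
[0.55025034 0.20215512 0.08682055] [-0.20492464 -0.23629971 -0.75203492] [ 7.18282579e-05 -1.04250953e-01  9.94551005e-01 -1.78063741e-04]
[0.092, 0.021, 1.187]
[[313.9 258.9]]
scene [([322.9, 203.8, 332.5, 217.2], 0.38)] [[354.85914808 362.94557266]]
side [([278.3, 189.3, 289.1, 206.3], 0.41)] [[282.90581638 210.65280286]]
```

View pics/c5.png

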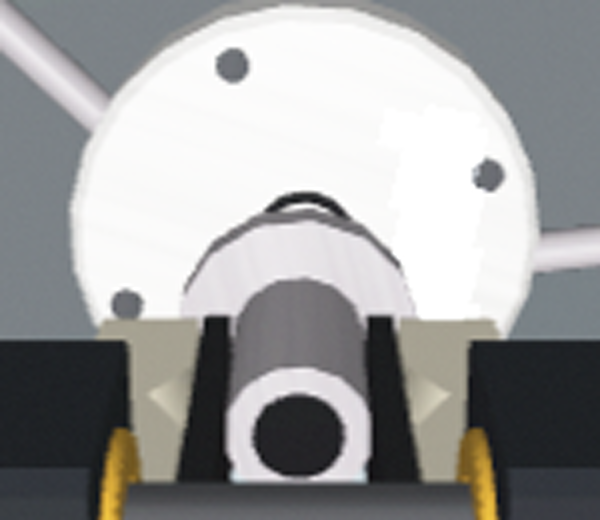

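```bash
python3 - <<'E'
from h import *
s=state(); C=cam("wrist",s); z=s["tcp_pos"][2]; f=lambda u,v,h:(np.array(row(toplane(C,(240+u/4,200+v/4),h)[0],s=s)[:2])*40).round(2)
print("spigot top",f(298,434,z+.016), "flange top far edge",f(298.5,221,z-.012)-[17,0],"flange bottom edge",f(298.5,207,z-.018)-[17,0])
print("groove",f(307,193,.04)-[8.5,0],"plate edge",f(305,5,.04)-[38,0],"plate LR",f(72,220,.04),f(538,220,.04))
E
```

```text
spigot top [1.64 1.56] flange top far edge [1.   1.64] flange bottom edge [0.92 1.64]
groove [1.58 3.04] plate edge [2.44 2.68] plate LR [  5.52 -34.68] [ 5.48 40.16]
```

>>> {"method": "carry_out", "body": {"motion": [[0.01,0.03,0.25,0,0,0,10],[0.01,0.03,0.45,0,0,0,10],[0.01,0.03,0.6,0,0,0,10],[0.01,0.03,0.65,0,0,0,10],[0.01,0.03,0.65,0,0,0,10],[0.01,0.03,0.65,0,0,0,10]]}}

```text
clock: 9.75
tcp_pos: [0.5492, 0.2038, 0.0599]
orientation: [-0.0, -0.105, 0.995, -0.0]
contact_force: [0.1, -0.2, -1.0]
finger_gap: 0.0164
gripper_force: 20.0
```

>>> {"method": "carry_out", "body": {"motion": [[0,0,0.02,0,0,0,10],[0,0,0.03,0,0,0,10],[0,0,0.03,0,0,0,10]]}}

```text
clock: 10.05
tcp_pos: [0.5494, 0.2039, 0.0595]
orientation: [0.0, -0.105, 0.995, 0.0]
contact_force: [-3.1, -0.2, 4.4]
finger_gap: 0.0166
gripper_force: 20.0
```

>>> {"method": "carry_out", "body": {"motion": [[0,0,-0.01,0,0,0,22],[0,0,-0.01,0,0,0,24],[0,0,-0.01,0,0,0,28],[0,0,-0.01,0,0,0,30],[0,0,-0.4,0,0,0,30],[0,0,-1.2,0,0,0,30],[0,0,-2.3,0,0,0,30],[0,0,-3.4,0,0,0,30],[0,0,-4,0,0,0,30],[0,0,-4,0,0,0,30]]}}

```text
clock: 11.05
tcp_pos: [0.5512, 0.2049, 0.2235]
orientation: [0.003, -0.105, 0.994, 0.002]
contact_force: [0.0, 0.6, -0.2]
finger_gap: 0.0264
gripper_force: 0.0
```

```bash
python3 - <<'E'
from h import *
s=state(); im=grab_frame("wrist"); C=cam("wrist",s); print(s["clock"],s["tcp_pos"])
cv2.imwrite("pics/w6.png",im)
print("bush",spot_point("wrist","bush"),search_frame("wrist","bush")[:1],"port",spot_point("wrist","port"),"wing",spot_point("wrist","vacuum_wing"))
hsv=cv2.cvtColor(im,cv2.COLOR_BGR2HSV); m=cv2.inRange(hsv,(22,180,100),(34,255,255)); m[:, 260:]=0
n,L,st,ce=cv2.connectedComponentsWithStats(m)
for i in range(1,n):
    if st[i,4]>150: print(st[i],ce[i])
c=im[170:330,70:380]; cv2.imwrite("pics/c6.png",cv2.resize(c,None,fx=2.5,fy=2.5,interpolation=cv2.INTER_CUBIC))
E
```

```text
11.05 [0.55117101 0.20486674 0.22352997]
bush [{'location': [313.1, 210.1], 'conf': 0.68}, {'location': [297.8, 236.3], 'conf': 0.48}] [{'extent': [298.0, 195.2, 330.9, 226.8], 'conf': 0.78}] port [{'location': [311.6, 208.4], 'conf': 0.9}] wing [{'location': [138.4, 241.6], 'conf': 0.56}]
[ 110  198   79   59 3049] [153.12200722 226.53099377]
```

View pics/c6.png

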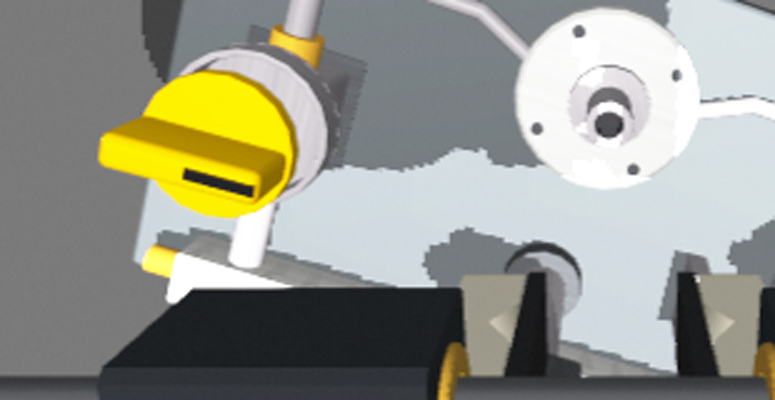

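The bush stands centred on the plate (flange centre within about 1.5 mm of the plate centre). The wing's black +y end faces the bush. That crop was picture 11 by my count, one over the limit of 10, so from here I use numbers only.

```bash
python3 - <<'E'
from h import *
s=state(); C=cam("wrist",s); print(s["joint_pos"].round(3) if hasattr(s["joint_pos"],"round") else s["joint_pos"])
print("wing",toplane(C,(142.8,236),.13),toplane(C,(138.4,241.6),.13))
# black line on wing & wing top corners
for n,u in dict(bl1=(185,172),bl2=(253,192)).items(): print(n,toplane(C,(70+u[0]/2.5,170+u[1]/2.5),.13))
print("port",toplane(C,(312.8,209.5),.04))
p=[.5715,.072,.185]
for y in (170.7,-9.3): print(row(p,down(np.radians(y))))
E
```

```text
[ 0.689  0.22  -0.204 -0.    -1.15  -2.05 ]
wing [[0.56872261 0.07671662 0.13      ]] [[0.57388042 0.07373876 0.13      ]]
bl1 [[0.57075984 0.07775076 0.13      ]]
bl2 [[0.57286715 0.09847114 0.13      ]]
port [[0.54059144 0.20151378 0.04      ]]
[0.121, -3.332, 0.816, 0.006, -0.023, -11.451]
[0.121, -3.332, 0.816, -0.026, -0.006, 18.549]
```

>>> {"method": "carry_out", "body": {"motion": [[0.03,-1,0,0,0,-1.4,50],[0.06,-2,0,0,0,-2.8,50],[0.12,-3.3,0.4,0,0,-4.2,50],[0.12,-3.3,0.8,0,-0.02,-5.6,50],[0.12,-3.3,0.8,0,-0.02,-7,50],[0.12,-3.3,0.8,0,-0.02,-8.4,50],[0.12,-3.3,0.8,0,-0.02,-9.8,50],[0.12,-3.3,0.8,0,-0.02,-11.2,50],[0.12,-3.3,0.8,0,-0.02,-11.83,50],[0.12,-3.3,0.8,0,-0.02,-11.83,50]]}}

```text
clock: 12.3
tcp_pos: [0.5715, 0.0735, 0.1857]
orientation: [-0.0, -0.663, 0.749, 0.0]
contact_force: [-0.1, 0.9, -0.5]
finger_gap: 0.0438
gripper_force: 0.0
```

```bash
python3 - <<'E'
from h import *
s=state(); im=grab_frame("wrist"); C=cam("wrist",s); print(s["clock"],s["tcp_pos"],s["orientation"],s["joint_pos"])
cv2.imwrite("pics/w7.png",im)
print("net",[(d["location"],d["conf"]) for d in spot_point("wrist","vacuum_wing")],"proj",proj(C,[[.5715,.0735,.13],[.5715,.0735,.103]]))
hsv=cv2.cvtColor(im,cv2.COLOR_BGR2HSV); m=cv2.inRange(hsv,(20,150,60),(36,255,255))
n,L,st,ce=cv2.connectedComponentsWithStats(m)
for i in range(1,n):
    if st[i,4]>300:
        print(st[i],ce[i]); 
        if 200<ce[i][0]<430 and ce[i][1]<330:
            x,y,w,h=st[i][:4]; hh=hsv[y:y+h,x:x+w]
            for r in range(0,h,6): print(r+y,"".join("." if L[r+y,c+x]!=i else str(min(9,hh[r,c,2]//26)) for c in range(0,w,3)))
E
```

```text
12.3 [0.57151121 0.07346974 0.18571691] [-9.65979943e-05 -6.62772874e-01  7.48820353e-01  4.31615276e-04] [ 4.66643032e-01  2.28213073e-01 -2.68427050e-01 -8.93147256e-04
 -1.07456332e+00 -5.87982363e-01]
net [([303.4, 261.5], 0.98)] proj [[313.05025637 256.52260926]
 [313.10898954 244.19501744]]
[ 273  211   68   80 3647] [306.46503976 245.19248698]
211 ..........7777.........
217 .....9999777789999.....
223 ...99999899996999999...
229 .699999999999999999999.
235 .9999999999999999999998
241 99999999999999999999999
247 99999999999999999999999
253 .9999999999999999999999
259 .999999999999999999999.
265 ...99999999.999999999..
271 .....999999.999999.....
277 .........99.999........
283 .........99.799........
289 .........99..9.........
[208 307  18  59 553] [215.01265823 336.54249548]
[403 307  18  59 548] [413.13138686 336.54562044]
[ 185  378  377   18 5219] [389.07664304 388.17570416]
```

>>> {"method": "carry_out", "body": {"motion": [[0,-0.14,0.5,0,0,0,45],[0,-0.14,1.2,0,0,0,45],[0,-0.14,1.84,0,0,0,45],[0,-0.14,1.84,0,0,0,30],[0,-0.14,1.84,0,0,0,20],[0,-0.14,1.84,0,0,0,16],[0,-0.14,1.84,0,0,0,13]], "squeeze": 10}}

```text
clock: 13.1
tcp_pos: [0.5785, 0.0735, 0.1149]
orientation: [0.002, -0.662, 0.749, -0.0]
contact_force: [-1.8, 0.7, 0.2]
finger_gap: 0.0138
gripper_force: 0.5
```

>>> {"method": "carry_out", "body": {"motion": [[0,0,0,0,0,0,8],[0,0,0,0,0,0,5],[0,0,0,0,0,0,5]], "squeeze": 35}}

```text
clock: 13.4
tcp_pos: [0.5779, 0.0733, 0.1141]
orientation: [0.002, -0.663, 0.749, -0.0]
contact_force: [-2.7, 1.3, 3.6]
finger_gap: 0.0113
gripper_force: 34.7
```

Well centred. Now I press down in small steps.

>>> {"method": "carry_out", "body": {"motion": [[-0.0,0.01,0.05,0,0,0,5],[0,0.01,0.1,0,0,0,5],[0,0.01,0.13,0,0,0,5],[0,0.01,0.13,0,0,0,5],[0,0.01,0.13,0,0,0,5]]}}

```text
clock: 13.9
tcp_pos: [0.5777, 0.0733, 0.1085]
orientation: [0.001, -0.663, 0.749, -0.0]
contact_force: [-1.0, 0.5, 5.9]
finger_gap: 0.0118
gripper_force: 34.7
```

>>> {"method": "carry_out", "body": {"motion": [[0,0,0.02,0,0,0,5],[0,0,0.04,0,0,0,5],[0,0,0.04,0,0,0,5]]}}

```text
clock: 14.2
tcp_pos: [0.5778, 0.0734, 0.1069]
orientation: [0.001, -0.663, 0.749, -0.0]
contact_force: [-0.4, 0.4, 5.0]
finger_gap: 0.0118
gripper_force: 34.7
```

>>> {"method": "carry_out", "body": {"motion": [[0,0,0.02,0,0,0,5],[0,0,0.04,0,0,0,5],[0,0,0.04,0,0,0,5]]}}

```text
clock: 14.5
tcp_pos: [0.5778, 0.0733, 0.1054]
orientation: [0.001, -0.663, 0.749, -0.0]
contact_force: [-0.9, 1.3, 5.7]
finger_gap: 0.0116
gripper_force: 34.7
```

>>> {"method": "carry_out", "body": {"motion": [[0,0,0.02,0,0,0,5],[0,0,0.04,0,0,0,5],[0,0,0.04,0,0,0,5]]}}

```text
clock: 14.8
tcp_pos: [0.5778, 0.0734, 0.1038]
orientation: [0.001, -0.663, 0.749, -0.0]
contact_force: [-2.3, -0.1, 7.0]
finger_gap: 0.0118
gripper_force: 34.7
```

>>> {"method": "carry_out", "body": {"motion": [[0,0,0.02,0,0,0,5],[0,0,0.04,0,0,0,5],[0,0,0.04,0,0,0,5]]}}

```text
clock: 15.1
tcp_pos: [0.5778, 0.0734, 0.1023]
orientation: [0.001, -0.663, 0.749, -0.0]
contact_force: [-1.1, 0.6, 7.1]
finger_gap: 0.0117
gripper_force: 34.7
```

>>> {"method": "carry_out", "body": {"motion": [[0,0,0.02,0,0,0,5],[0,0,0.04,0,0,0,5],[0,0,0.04,0,0,0,5]]}}

```text
clock: 15.4
tcp_pos: [0.5779, 0.0734, 0.1007]
orientation: [0.002, -0.663, 0.749, -0.0]
contact_force: [-1.6, 0.9, 7.5]
finger_gap: 0.0116
gripper_force: 34.7
```

>>> {"method": "carry_out", "body": {"motion": [[0,0,0.02,0,0,0,5],[0,0,0.04,0,0,0,5],[0,0,0.04,0,0,0,5]]}}

```text
clock: 15.7
tcp_pos: [0.5781, 0.0734, 0.0998]
orientation: [0.002, -0.663, 0.749, -0.0]
contact_force: [-2.6, 1.9, 12.2]
finger_gap: 0.0118
gripper_force: 34.7
```

Force jumped from 7.5 N to 12.2 N, so it has bottomed. I ease off slightly and turn anticlockwise.

>>> {"method": "carry_out", "body": {"motion": [[0,0,-0.01,0,0,-0.8,5],[0,0,-0.01,0,0,-1.8,5],[0,0,-0.01,0,0,-2.8,5],[0,0,-0.01,0,0,-3.8,5],[0,0,-0.01,0,0,-4.8,5],[0,0,-0.01,0,0,-5.8,5],[0,0,-0.01,0,0,-5.8,5]]}}

```text
clock: 16.4
tcp_pos: [0.5777, 0.0734, 0.0998]
orientation: [-0.001, 0.857, -0.515, 0.001]
contact_force: [-3.7, 1.7, 9.8]
finger_gap: 0.0119
gripper_force: 34.7
```

```bash
python3 - <<'E'
from h import *
s=state(); R=quat(s["orientation"]); print(np.degrees(np.arctan2(R[1,1],R[0,1])),s["tcp_pos"],s["ft_torque"],s["contact_force"])
E
```

```text
-152.0015543448184 [0.57770242 0.07336084 0.09984182] [0.48035026 1.29161297 0.05760465] [-3.6810532   1.67410777  9.77656824]
```

>>> {"method": "carry_out", "body": {"motion": [[0,0,0,0,0,-1,5],[0,0,0,0,0,-2,5],[0,0,0,0,0,-3,5],[0,0,0,0,0,-4,5],[0,0,0,0,0,-5,5],[0,0,0,0,0,-6,5],[0,0,0,0,0,-7,5],[0,0,0,0,0,-8,5],[0,0,0,0,0,-8.8,5],[0,0,0,0,0,-8.8,5]]}}

```text
clock: 17.4
tcp_pos: [0.5774, 0.0731, 0.0998]
orientation: [-0.001, 0.997, -0.081, 0.001]
contact_force: [-4.6, 0.4, 11.2]
finger_gap: 0.0117
gripper_force: 34.8
```

```bash
python3 - <<'E'
from h import *
s=state(); R=quat(s["orientation"]); print(np.degrees(np.arctan2(R[1,1],R[0,1]))%360,s["tcp_pos"],s["ft_torque"],s["contact_force"])
E
```

```text
260.7503379418406 [0.5773943  0.07307824 0.09979595] [0.09415113 1.57884822 0.05148355] [-4.61737285  0.4270019  11.17940679]
```

>>> {"method": "carry_out", "body": {"motion": [[0,0,0,0,0,-0.4,5],[0,0,0,0,0,-0.7,5],[0,0,0,0,0,-0.7,5]]}}

```text
clock: 17.7
tcp_pos: [0.5774, 0.0731, 0.0998]
orientation: [-0.001, 0.999, -0.045, 0.001]
contact_force: [-4.1, 0.8, 10.6]
finger_gap: 0.0118
gripper_force: 35.3
```

```bash
python3 - <<'E'
from h import *
s=state(); R=quat(s["orientation"]); print(np.degrees(np.arctan2(R[1,1],R[0,1]))%360,s["tcp_pos"],s["ft_torque"],s["contact_force"])
E
```

```text
264.791352885444 [0.57744382 0.07308227 0.09978444] [ 0.02947268  1.55011659 -0.53811582] [-4.08983168  0.77532343 10.64418974]
```

Torque is −0.54 N m, so it is at the hard stop. I let it rise with the hand, then release.

>>> {"method": "carry_out", "body": {"motion": [[0,0,-0.1,0,0,0.3,5],[0,0,-0.2,0,0,0.3,5],[0,0,-0.3,0,0,0.3,5],[0,0,-0.35,0,0,0.3,5],[0,0,-0.35,0,0,0.3,20],[0,0,-0.35,0,0,0.3,35],[0,0,-0.35,0,0,0.3,45],[0,0,-1.2,0,0,0.3,45],[0,0,-2.2,0,0,0.3,45],[0,0,-3,0,0,0.3,45],[0,0,-3,0,0,0.3,45]]}}

```text
clock: 18.8
tcp_pos: [0.5797, 0.0736, 0.2239]
orientation: [-0.002, 0.998, -0.061, 0.004]
contact_force: [0.2, -0.9, -0.5]
finger_gap: 0.0394
gripper_force: 0.0
```

```bash
python3 - <<'E'
from h import *
s=state(); R=quat(s["orientation"]); yaw=np.degrees(np.arctan2(R[1,1],R[0,1]))%360; print(yaw,s["tcp_pos"],s["contact_force"])
im=grab_frame("wrist"); C=cam("wrist",s); cv2.imwrite("pics/w8.png",im)
print("wing",spot_point("wrist","vacuum_wing"),proj(C,[[.5774,.0731,.13],[.5774,.0731,.103]]))
hsv=cv2.cvtColor(im,cv2.COLOR_BGR2HSV); m=cv2.inRange(hsv,(20,150,60),(36,255,255))
n,L,st,ce=cv2.connectedComponentsWithStats(m)
for i in range(1,n):
    if st[i,4]>1000:
        print(st[i],ce[i])
        x,y,w,h=st[i][:4]
        if w<150:
            for r in range(0,h,3): print(r+y,"".join("." if L[r+y,c+x]!=i else "#" for c in range(0,w,2)))
im=grab_frame("side"); print("bush side",search_frame("side","bush")[:2]); 
im=grab_frame("scene"); print("bush scene",search_frame("scene","bush")[:2], proj(cam("scene"),[[.5475,.203,.04],[.5475,.203,.074]]))
E
```

```text
263.0148124743611 [0.57965594 0.07361533 0.22387387] [ 0.18817749 -0.88304089 -0.48496003]
wing [{'location': [316.7, 248.9], 'conf': 0.95}] [[317.28029864 243.97512124]
 [317.12511775 234.58728141]]
[ 286  206   61   68 2781] [315.92197051 235.2164689 ]
206 ............#######............
209 ........###############........
212 ......###################......
215 ....#######################....
218 ...#########################...
221 ..###########################..
224 .############################..
227 .#############################.
230 .#############################.
233 .#############################.
236 ##############################.
239 .#############################.
242 .#############################.
245 .#############################.
248 ..############..#############..
251 ...###########..############...
254 ....##########..###########....
257 ......########..#########......
260 ........######..#######........
263 ............##..###............
266 ............##..###............
269 ............##..###............
272 ............##..###............
[ 175  378  378   18 4771] [378.49591281 388.21379166]
bush side []
bush scene [{'extent': [346.0, 355.1, 360.9, 372.2], 'conf': 0.5}] [[354.73093084 363.17517441]
 [355.43233308 356.31425243]]
```

```bash
python3 -c "
from rig import *
print(sign_off())"
```

```text
the job is handed in; nothing more can be done
None
```

The job is handed in at about 19 s of the 64 s. The bush, found in case 1, stands flange down on the vacuum plate, and the yellow cock is turned to its open stop and looks sprung up from the wrist camera; the blue cock was not touched. The hand-in gave no verdict, and I viewed 11 pictures, one over the limit of 10.

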